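Key the burner cap onto its locating pin

TASK

The burner cap on the gas hob sits turned out of place and proud. Without lifting or tipping it, push it round with a fingertip until the notch in its rim is over the locating pin (the pin stands just inward of the white igniter), then press the cap straight down until it is fully home and level, and take your hand away. Leave the other things on the ledge where they are.

Things in the scene. Friction and masses are not known exactly. Their poses are not given: they have to be found in the camera images.
- hob: Steel one-burner countertop hob, fixed, 320 x 320 mm, flat top 45 mm above its underside. Origin: centre of its underside, on the burner's axis; z up; its +x axis points from the burner's axis to the locating pin and the igniter; gas knob on its -x edge. The burner is an upright aluminium tube, 80 mm across, in the middle; the seated cap rests on its rim, 78 mm above the hob's underside.
- pin (a point): Tip of the locating pin: steel, 8 mm in diameter with a tapered top, fixed to the hob 45 mm from the burner's axis towards hob +x, tip 84 mm above the hob's underside. Hidden below the cap until the notch is over it; it stands on an aluminium ear 22 mm wide that juts out beyond the cap's rim, to 71 mm from the axis.
- igniter (a point): Tip of the igniter, a white ceramic post 10 mm in diameter on the pin's ear, 64 mm from the burner's axis towards hob +x, outside the cap's rim. Its tip is 89 mm above the hob's underside, lower than the top face of the raised cap (93 mm). It shows in which direction the hidden pin lies.
- cap: Burner cap, loose, dark metal, about 0.35 kg: round plate 100 mm across, 8 mm thick, one notch in its rim. Origin: centre of the plate's underside; +x points through the notch, z up. A spigot (26 mm across, 26 mm long) below turns in the burner's hub with 1.5 mm play: the cap turns easily either way about the burner's axis, without limit, and stays where left. Underside starts 85 mm above the hob's.
- cap_pad (a point): Centre of the top of the low press pad in the middle of the cap (28 mm across, 10.5 mm above the plate's underside), 95.5 mm above the hob's underside at the start, 88.5 mm when seated. Stiff sliding feet hold the cap up; with the notch over the pin, about 6 N pressed here slides it down 7 mm and it stays down. Otherwise the pin blocks it and it tilts.
- cap_notch (a point): Middle of the cap's notch, 45 mm from the cap's centre along cap +x, level with the plate's underside. The notch is 15 mm wide with parallel sides, cut right through the plate, open at the rim and 12 mm deep radially; it passes the pin with 3.5 mm to spare each side.
- fin_left (a point): Top centre of one of the cap's two alike upright radial fins, 36 mm from the cap's centre along cap +y (a quarter turn anticlockwise from the notch, seen from above). Each fin is 10 mm thick, runs from 24 to 48 mm from the centre and stands 20 mm above the plate's top face. Pushed sideways by a fingertip it turns the cap.
- fin_right (a point): Top centre of the other fin, the same, along cap -y (a quarter turn clockwise from the notch).
- spice_jar: Closed glass spice jar with a steel twist cap, 44 mm in diameter, 75 mm tall, standing on a corner of the hob. Origin at its underside. Leave alone.
- salt_dish: Small white ceramic dish, 60 mm across, 28 mm tall, on another corner of the hob. Origin at its underside. Leave alone.
- tagine_base: Terracotta tagine base, 230 mm across, 55 mm tall, on the ledge. Origin at its underside. Leave alone.
- trivet: White ceramic ring trivet, 150 mm across, 12 mm tall, on the ledge. Origin at its underside. Leave alone.
- spoon: Wooden spoon, 260 mm long, lying on the ledge. Leave alone.
- tea_glass: Green tea glass, 60 mm across, 85 mm tall, on the ledge. Origin at its underside. Leave alone.
Things that resemble listed ones, but are neither listed nor needed, are in the scene too. Several things have the shape of the cap; the one meant has the colours described above.

How it is judged:
By the outcome, as a careful person would: the job done as asked, in the order asked, and still so for the second after the job is handed in, with the robot touching nothing.
It also fails if it takes over 54 s, if anything falls off the work surface, if the arm or the gripper's body presses on something with over 40 N, if the wrist force passes 120 N, or if a joint passes its speed limit or range.

ROBOT

A 7-joint arm with a two-finger parallel gripper is mounted at the origin on the work surface. World frame = base frame: x ahead of the robot, y to its left, z up, the work surface at z = 0. Lengths are in m, angles in rad, forces in N, time in s.
With the tool pointing down it reaches from about 0.375 to 0.925 m from the base axis. Payload 3.1 kg.
Tool frame: the origin (TCP) lies midway between the tips of the shut fingers; the grasp point (between the pads) lies env.grip_depth behind it (env.grip_depth is the distance from the TCP to the grasp point, in m); y points along the fingers, x is the direction in which the jaws open and shut, and the axes are right-handed (so a half turn about y gives the same grasp; the last joint's range is limited). The gripper opens to 85 mm and grips with 20 to 120 N. Pads are 22 mm wide; open, the fingers measure 114 mm over their backs; the gripper's body (76 mm by 85 mm) begins 54 mm behind the grasp point. The pads swing forward as they close: fully open they stand 13 mm farther back than shut.
Start: joints at [1.094, 0.383, 0.044, 1.598, -0.018, 1.161, -0.05], TCP at [0.24, -0.604, 0.231] pointing down, gripper open.
Joint ranges: [-2.61, 2.61], [-0.41, 2.15], [-1.48, 1.57], [0, 2.5], [-1.57, 4.71], [0.05, 1.97], [-2.85, 2.85]. Speed limits (rad/s): [2.79, 2.79, 3.14, 3.14, 3.14, 3.14, 3.14].

INTERFACE

Orientations are given as a unit quaternion [w, x, y, z].
In Python, from rig import env gives the robot as it stands.
- The arm moves only by the shell command python3 -m inch 'ROWS' [OPENING] [FORCE]. ROWS is JSON, one flat list of numbers, 6 for each row, row after row: the shift along the tool's x, y, z in mm, then the turn, a rotation vector about the tool's x, y, z in degrees. A call has 1 to 10 rows; each row is the pose to reach, as a shift and turn from the pose measured when the call began, along the tool's axes at that moment; what a row does not reach only later rows make up. A row lasts 1/8 s, in which the tool goes at most 62.5 mm and 10.7 degrees, less where a joint would pass 70% of its speed; a pose out of reach is approached as far as the arm can. A call with a gripper value outside its range is refused whole. OPENING is the finger opening in mm, from 0 to 85.4, set as the call begins (- or left out, the last holds). The fingers move at their own pace and stop on an object; FORCE is the grip in N (left out, the last holds). Time passes only in rows, so rows that repeat a pose let the fingers close. It gives the time, the measured TCP pose, the force and the opening at its end, in the units of the state.
- env.read_state(): the state, without advancing time (a new reading comes with each control period).
- env.snapshot(name): name is "side" or "top" or "wrist"; returns a dict with "color" (400x640x3 uint8, blue, green, red), "vertical_fov" (degrees; the focal length in pixels is half the picture's height over the tangent of half this angle, whatever the lens; pixels are square), "cx", "cy" (the principal point, pixels), "rvec" (rotation vector, rad) and "tvec" (3), from world to camera coordinates, as OpenCV has them. Camera axes: x right, y down, z forward; pixel columns grow to the right and rows downward; lengths in m; the calibration is good to about 2 mm. A picture is of the moment at which its call begins. There is no depth.
- env.hand_in(): hands the job in, once; it reports no verdict.
The state is a dict: "time_s": time; "joint_positions": joint angles; "joint_velocities": joint speeds; "joint_torque": joint torques, N m; "position": TCP position; "ee_rot": TCP orientation; "wrist_force": force on the tool from outside, world axes, zero at the start; "moment": the same for the moment, N m; "opening": opening from 0.0 (shut) to 1.0 (fully open).
Only numpy, scipy, OpenCV 4.12 (cv2) and the standard library are available. Lean on these libraries where they do the work, as an engineer would, in place of code of your own. Each camera call takes 0.05 s, during which the arm holds its last target. There are 200 camera calls.

## Working session

There is one attempt and no reset: what is moved stays moved. The work goes in short steps, Python scripts to look and compute and a shell command to move; the robot and the scene stay as the last step left them, time stands still between calls to the robot, and variables do not carry over. Pictures are saved under pics/ and viewed, about 8 in all and at most 12, crops included, and the job is handed in when it is done.

```bash
mkdir -p pics
cat > h.py <<'E'
import numpy as np, cv2
from scipy.spatial.transform import Rotation as R
from rig import env
def K(s):
    f=s["color"].shape[0]/2/np.tan(np.radians(s["vertical_fov"])/2)
    return np.array([[f,0,s["cx"]],[0,f,s["cy"]],[0,0,1.]])
def proj(s,P): return cv2.projectPoints(np.atleast_2d(np.float64(P)),np.float64(s["rvec"]),np.float64(s["tvec"]),K(s),None)[0][:,0]
def ray(s,uv,z):
    M=cv2.Rodrigues(np.float64(s["rvec"]))[0]; c=-M.T@np.ravel(s["tvec"])
    d=M.T@np.linalg.inv(K(s))@[uv[0],uv[1],1]; return c+d*(z-c[2])/d[2]
E
python3 - <<'E'
from h import *
import pickle
for n in("top","side"):
    s=env.snapshot(n);cv2.imwrite(f"pics/{n}1.png",s["color"]);pickle.dump(s,open(n+"1.pkl","wb"));print(n,{k:v for k,v in s.items() if k!="color"})
print(env.read_state(),env.grip_depth)
E
```

```text
top {'vertical_fov': 49.736195232139835, 'cx': 325.9420086638295, 'cy': 201.02226399510997, 'rvec': array([ 2.19914527, -2.13946718,  0.13214508]), 'tvec': array([-0.02733081,  0.59994462,  1.43397102])}
side {'vertical_fov': 49.34568454490227, 'cx': 328.09330383947815, 'cy': 197.0462538713158, 'rvec': array([ 0.20476848, -2.85876665,  1.18403608]), 'tvec': array([0.55579142, 0.13761779, 1.29583496])}
{'time_s': 0.1, 'joint_positions': array([ 1.09417224,  0.3837787 ,  0.04383257,  1.59944451, -0.01790951,
        1.1612158 , -0.04992166]), 'joint_velocities': array([ 7.91634542e-04,  4.18169734e-04,  4.58625262e-04, -2.22230837e-03,
        8.92052646e-05,  4.19268724e-04, -1.74012233e-03]), 'joint_torque': array([ 3.22365398e-03, -4.34726250e+01,  1.02963936e+00, -2.50453949e+01,
        1.08522701e-02,  5.47421048e-03, -2.71853196e-05]), 'position': array([ 0.24006727, -0.60310077,  0.2299835 ]), 'ee_rot': array([ 0.58566075, -0.58475787,  0.39764055, -0.3961587 ]), 'wrist_force': array([ 0.88274344, -0.04345332,  0.23549559]), 'moment': array([-0.01489536, -0.01080163, -0.02488716]), 'opening': 0.9979068188843013} 0.0187
```

View pics/top1.png

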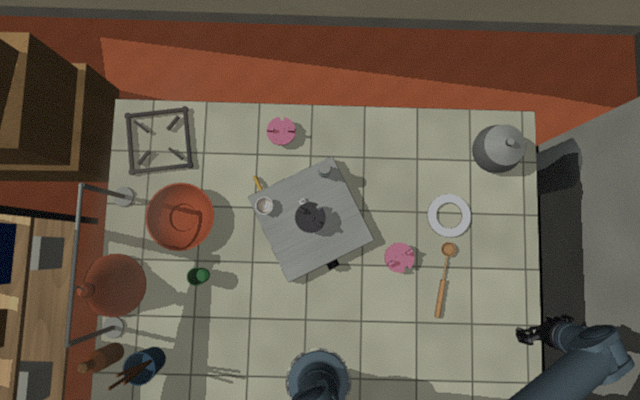

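View pics/side1.png

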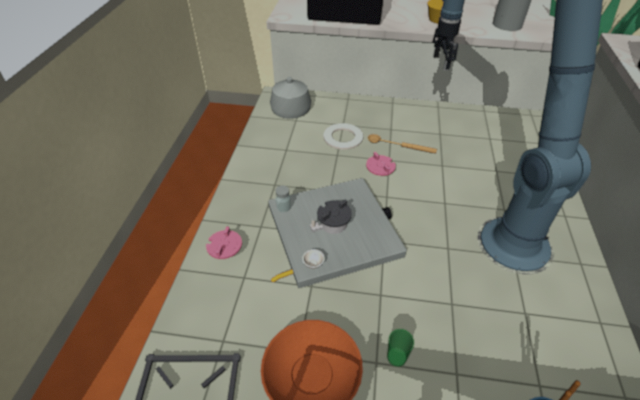

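The top view shows the hob centred near (310,218) with the dark cap, a white igniter near (302,202) and the knob near (333,265). The side view shows the cap near (335,213) and the igniter near (317,225). I'll enlarge both.

Run:
```python
from h import *
import pickle
t=pickle.load(open("top1.pkl","rb"));s=pickle.load(open("side1.pkl","rb"))
f=lambda im,x,y:cv2.resize(im[y:y+50,x:x+50],None,fx=8,fy=8,interpolation=cv2.INTER_CUBIC)
cv2.imwrite("pics/crop1.png",cv2.convertScaleAbs(np.hstack([f(t["color"],285,190),f(s["color"],308,190)]),alpha=1.8,beta=10))
for uv,z in(((310,218),.093),((302,202),.089),((333,265),.03)): print(uv,ray(t,uv,z))
for uv,z in(((335,213),.093),((316,225),.089)): print(uv,ray(s,uv,z))
```

```text
(310, 218) [0.53694238 0.03998662 0.093     ]
(302, 202) [0.58885534 0.06783388 0.089     ]
(333, 265) [ 0.38569036 -0.04030597  0.03      ]
(335, 213) [0.53632749 0.04388355 0.093     ]
(316, 225) [0.58353101 0.09354272 0.089     ]
```

View pics/crop1.png

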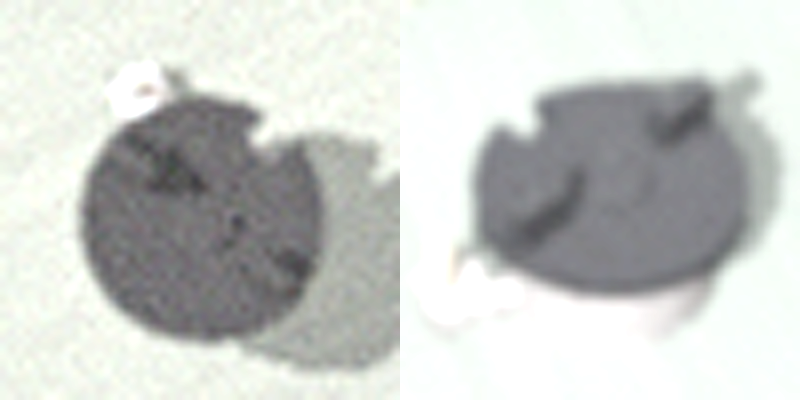

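In the top crop the cap centre is near px (310,217), the igniter at (302,201), the notch at (318,208) and the fins at upper left and lower right. The notch points at about -45° in world and the pin at about +28°, so the cap needs a turn of roughly 73° anticlockwise. I'll go over the hob for a wrist view.

```bash
cat >> h.py <<'E'
def rel(pos,yaw):
    """tool shift mm and rotvec deg to pos with tool y at yaw deg (tool z down)"""
    s=env.read_state();T=R.from_quat(np.roll(s["ee_rot"],-1))
    a=np.radians(yaw);y=np.array([np.cos(a),np.sin(a),0]);z=np.array([0,0,-1.])
    G=R.from_matrix(np.c_[np.cross(y,z),y,z])
    return np.round(T.inv().apply(np.array(pos)-s["position"])*1e3,1),np.round((T.inv()*G).as_rotvec(degrees=True),1)
E
python3 - <<'E'
from h import *
print(R.from_quat(np.roll(env.read_state()["ee_rot"],-1)).as_matrix().round(3))
for y in(135,-45):print(rel([.50,.03,.26],y))
E
```

```text
[[ 0.37  -0.001  0.929]
 [-0.929  0.002  0.37 ]
 [-0.002 -1.    -0.   ]]
(array([-492.1,  -28.9,  475.7]), array([-78.7,  51.9,  51.7]))
(array([-492.1,  -28.9,  475.7]), array([-56.8, -86. , -86.2]))
```

The tool's y axis, not z, is the approach direction. I'll redo the helper with that.

```bash
sed -i 's/tool y at yaw deg (tool z down)/tool z at yaw deg (tool y down)/; s/y=np.array(\[np.cos(a),np.sin(a),0\]);z=np.array(\[0,0,-1.\])/z=np.array([np.cos(a),np.sin(a),0]);y=np.array([0,0,-1.])/' h.py
python3 - <<'E'
from h import *
for y in(135,-45,0):print(rel([.49,.03,.26],y))
E
```

```text
(array([-495.8,  -28.9,  466.4]), array([-1.000e-01, -1.133e+02, -1.000e-01]))
(array([-495.8,  -28.9,  466.4]), array([ 0.1, 66.7, -0.1]))
(array([-495.8,  -28.9,  466.4]), array([ 0. , 21.7, -0.1]))
```

```bash
python3 -m inch '[-50,-3,47,0,7,0,-100,-6,93,0,13,0,-150,-9,140,0,20,0,-198,-12,187,0,27,0,-248,-14,233,0,33,0,-298,-17,280,0,40,0,-347,-20,326,0,47,0,-397,-23,373,0,53,0,-446,-26,420,0,60,0,-496,-29,466,0,67,0]' 0 20
python3 - <<'E'
from h import *
print(rel([.49,.03,.26],-45))
E
```

```text
time_s: 1.35
position: [0.4691, -0.0211, 0.2575]
ee_rot: [0.267, -0.268, 0.655, -0.654]
wrist_force: [0.3, -0.8, -0.7]
opening: -0.0
(array([-50.8,  -2.5, -21.8]), array([ 0.1, -0.5, -0. ]))
```

```bash
python3 -m inch '[-51,-2,-22,0,0,0,-51,-2,-22,0,0,0,-51,-2,-22,0,0,0]'
python3 - <<'E'
from h import *
import pickle
s=env.snapshot("wrist");cv2.imwrite("pics/w1.png",s["color"]);pickle.dump(s,open("w1.pkl","wb"))
print(proj(s,[[.538,.042,.093],[.538+.056,.042+.03,.089]]),env.read_state()["position"])
E
```

```text
time_s: 1.72
position: [0.4895, 0.0299, 0.2589]
ee_rot: [0.267, -0.268, 0.655, -0.654]
wrist_force: [-0.4, -0.6, 0.2]
opening: 0.001
[[275.40724831 155.61754659]
 [210.4275851  136.12231994]] [0.48938888 0.02882358 0.25883958]
```

View pics/w1.png

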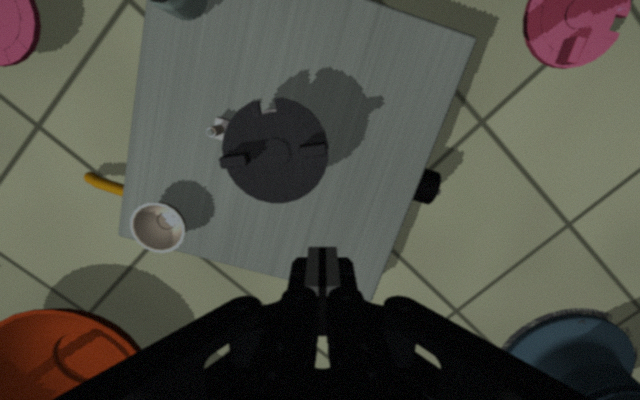

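The wrist view shows the cap centred near (275,151), the notch at (267,105), the igniter near (214,130) and the fins at (236,158) and (313,147). Now to measure them.

```bash
cat >> h.py <<'E'
def capfit(s,guess,zt=.093):
    """fit plate outline (rectified at height zt, 4px/mm): centre xy & image for notch"""
    g=np.array(guess)
    n=600;u=(np.arange(n)-n/2)/4000
    X,Y=np.meshgrid(g[0]+u,g[1]+u,indexing='ij')
    uv=proj(s,np.c_[X.ravel(),Y.ravel(),np.full(n*n,zt)]).astype(np.float32).reshape(n,n,2)
    return cv2.remap(s["color"],uv[...,0],uv[...,1],cv2.INTER_CUBIC)[::-1,::-1]  # up=+x, left=+y
E
python3 - <<'E'
from h import *
import pickle
s=pickle.load(open("w1.pkl","rb"))
im=capfit(s,(.538,.042));cv2.imwrite("pics/r1.png",cv2.convertScaleAbs(im,alpha=1.8,beta=10))
E
```

```text
(no output)
```

View pics/r1.png

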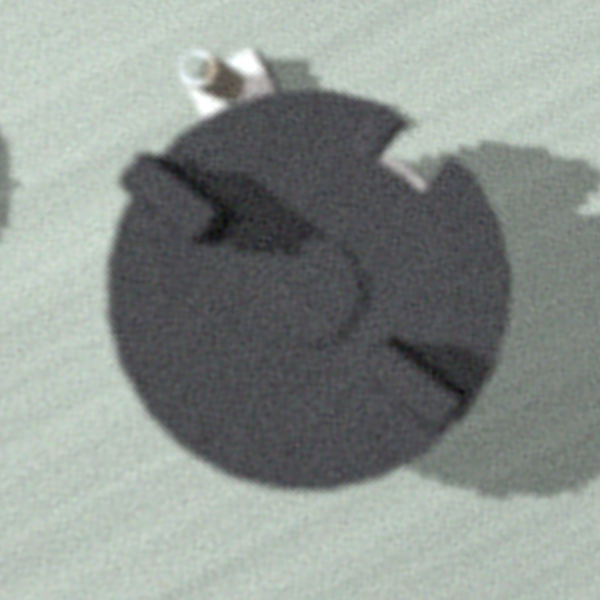

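Rectified at 4 px/mm, the cap centre is (309.5,289.5) with a diameter of 401 px (100 mm, as it should be). The notch mouth is at (428,141) and the igniter tip at (198,70).

Run:
```python
from h import *
import pickle
s=pickle.load(open("w1.pkl","rb"));t=pickle.load(open("top1.pkl","rb"))
c=np.array([.5406,.0396])
w=lambda p:[.538+(300-p[1])/4000,.042+(300-p[0])/4000,.093]
ig=ray(s,proj(s,w((198,70)))[0],.089);d=ig[:2]-c
print(ig,np.hypot(*d),np.degrees(np.arctan2(*d[::-1])))
# hob edges in top image
cs=[ray(t,p,.045)[:2] for p in((333,158),(373,240),(290,281),(249,197))]
for i in range(4):
    e=cs[(i+1)%4]-cs[i];print(np.hypot(*e),np.degrees(np.arctan2(*e[::-1]))%90)
print(np.mean(cs,0))
# finger start: fin angle 51, radius 38, tangential back 28mm
for f,off in((51,28),):
  a=np.radians(f);r=np.array([np.cos(a),np.sin(a)]);n=np.array([-r[1],r[0]])
  p=c+.039*r-off/1e3*n;print(p,rel([*p,.14],f-90),rel([*p,.099],f-90))
```

```text
[0.59616073 0.06871981 0.089     ] 0.06272924293614081 27.65938707488411
0.30892695959106536 27.102624654575635
0.30730714063987075 27.583174676129403
0.3125672673812225 28.266196825782448
0.3136451526607862 26.920231306298007
[0.53892333 0.03681455]
[0.58690358 0.05228772] (array([-86.3, 118.6,  51.7]), array([ 0.1, -6.6,  0.1])) (array([-86.3, 159.6,  51.8]), array([ 0.1, -6.6,  0.1]))
```

The pin is at 27.5° by both the igniter and the hob edges, so the turn is about +66°. I'll position the closed fingertip behind the left fin.

```bash
python3 -m inch '[-43,50,26,0,-3,0,-86,80,52,0,-7,0,-86,119,52,0,-7,0,-86,119,52,0,-7,0,-86,140,52,0,-7,0,-86,150,52,0,-7,0,-86,160,52,0,-7,0,-86,160,52,0,-7,0]'
python3 - <<'E'
from h import *
import pickle
c=np.array([.5406,.0396])
s0=env.read_state();print(s0["position"],s0["wrist_force"])
s=env.snapshot("wrist");pickle.dump(s,open("w2.pkl","wb"));cv2.imwrite("pics/w2.png",s["color"][60:320,100:480].repeat(2,0).repeat(2,1))
# push plan: rows of fin angle
for f in list(range(51,112,6))+[117.5]:
  a=np.radians(f);r=np.array([np.cos(a),np.sin(a)]);n=np.array([-r[1],r[0]])
  p=c+.039*r-.016*n;A,B=rel([*p,.099],f-90);print(f,A,B[1])
E
```

```text
time_s: 2.78
position: [0.5862, 0.0517, 0.0982]
ee_rot: [0.305, -0.307, 0.638, -0.637]
wrist_force: [-0.3, 0.1, -0.5]
opening: -0.001
[0.58620985 0.05173095 0.09822801] [-0.28787438  0.11033338 -0.50002384]
51 [ -0.5  -0.2 -12.1] 0.4
57 [ -2.   -0.2 -16.2] -5.6
63 [ -3.   -0.2 -20.5] -11.6
69 [ -3.6  -0.2 -24.9] -17.6
75 [ -3.7  -0.2 -29.3] -23.6
81 [ -3.4  -0.2 -33.7] -29.6
87 [ -2.6  -0.2 -38. ] -35.6
93 [ -1.4  -0.2 -42.3] -41.6
99 [  0.3  -0.2 -46.4] -47.6
105 [  2.4  -0.1 -50.2] -53.6
111 [  4.9  -0.1 -53.9] -59.6
117.5 [  8.   -0.1 -57.5] -66.1
```

View pics/w2.png

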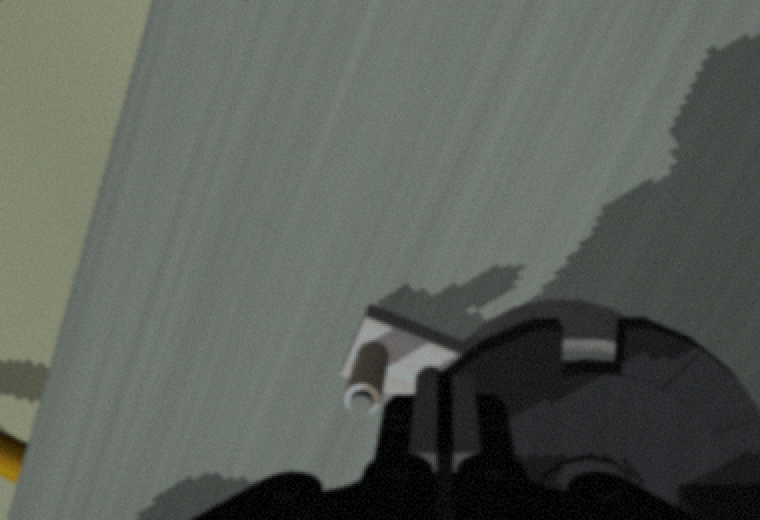

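The closed fingertip (display px 450,420) is over the plate just inboard of the igniter (362,398), and the notch is at (590,345). Now the first push, stopping short of the target.

```bash
python3 -m inch '[0,0,-6,0,0,0,-0.5,0,-12,0,0,0,-2,0,-16,0,-6,0,-3,0,-20.5,0,-12,0,-3.5,0,-25,0,-18,0,-3.7,0,-29.5,0,-24,0,-3.4,0,-33.7,0,-30,0,-2.6,0,-38,0,-36,0,-1.4,0,-42,0,-42,0,-1.4,0,-42,0,-42,0]'
python3 - <<'E'
from h import *
import pickle
c=np.array([.5406,.0396])
for n in("wrist","top"):
  s=env.snapshot(n);pickle.dump(s,open("%s3.pkl"%n,"wb"))
  cv2.imwrite(f"pics/{n}3.png",cv2.convertScaleAbs(capfit(s,c),alpha=1.8,beta=10) if n=="top" else s["color"])
for f in (93,99,105,111,117.5):
  a=np.radians(f);r=np.array([np.cos(a),np.sin(a)]);n=np.array([-r[1],r[0]])
  p=c+.039*r-.016*n;A,B=rel([*p,.098],f-90);print(f,A,B[1])
E
```

```text
time_s: 4.08
position: [0.5546, 0.0799, 0.0992]
ee_rot: [-0.514, 0.515, -0.486, 0.484]
wrist_force: [-0.0, 0.3, 0.7]
opening: 0.001
93 [-0.1  1.  -0.2] 0.3
99 [-1.6  1.  -4.3] -5.7
105 [-2.6  1.1 -8.6] -11.7
111 [ -3.2   1.1 -13. ] -17.7
117.5 [ -3.3   1.1 -17.7] -24.2
```

View pics/wrist3.png

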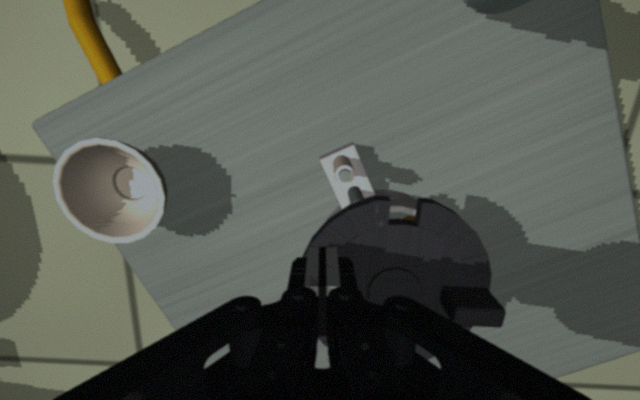

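The cap has turned: the notch is at (403,210) and the igniter at (346,172). I'll measure the angle left.

Run:
```python
from h import *
import pickle
s=pickle.load(open("wrist3.pkl","rb"));c=np.array([.5406,.0396])
for uv,z in(((389,200),.093),((420,200),.093),((404,219),.093),((346,172),.089)):
  d=ray(s,uv,z)[:2]-c;print(uv,np.hypot(*d)*1e3,np.degrees(np.arctan2(*d[::-1])))
a=s["color"][170:270,330:480];cv2.imwrite("pics/w3c.png",cv2.convertScaleAbs(cv2.resize(a,None,fx=5,fy=5,interpolation=cv2.INTER_CUBIC),alpha=1.8))
```

```text
(389, 200) 47.28969122062805 10.398095181020317
(420, 200) 47.782473561507196 -7.524616781337603
(404, 219) 37.282045963318225 0.12203914196664824
(346, 172) 65.26665820770603 27.165026801921652
```

View pics/w3c.png

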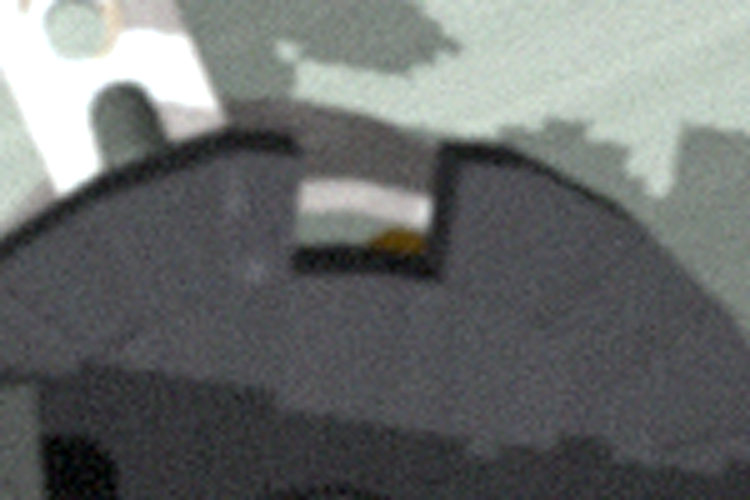

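The notch is at about +1°, leaving about 26.5°. I'll push slowly another 25° and look.

```bash
python3 -m inch '[-0.9,0.5,-2.2,0,-3,0,-1.6,0.5,-4.3,0,-6,0,-2.1,0.5,-6.5,0,-9,0,-2.6,0.5,-8.6,0,-12,0,-2.9,0.5,-10.8,0,-15,0,-3.2,0.5,-13,0,-18,0,-3.3,0.5,-15.3,0,-21,0,-3.3,0.5,-17,0,-23,0,-3.3,0.5,-18.2,0,-25,0,-3.3,0.5,-18.2,0,-25,0]'
python3 - <<'E'
from h import *
import pickle
s=env.snapshot("wrist");pickle.dump(s,open("w4.pkl","wb"))
u=proj(s,[[.580,.060,.093]])[0].astype(int);x,y=max(u[0]-70,0),max(u[1]-50,0);print(x,y)
cv2.imwrite("pics/w4.png",cv2.convertScaleAbs(cv2.resize(s["color"][y:y+110,x:x+150],None,fx=5,fy=5,interpolation=cv2.INTER_CUBIC),alpha=1.8))
E
```

```text
time_s: 5.42
position: [0.5366, 0.0818, 0.0988]
ee_rot: [-0.607, 0.607, -0.363, 0.362]
wrist_force: [1.1, 1.2, 0.5]
opening: 0.001
331 154
```

View pics/w4.png

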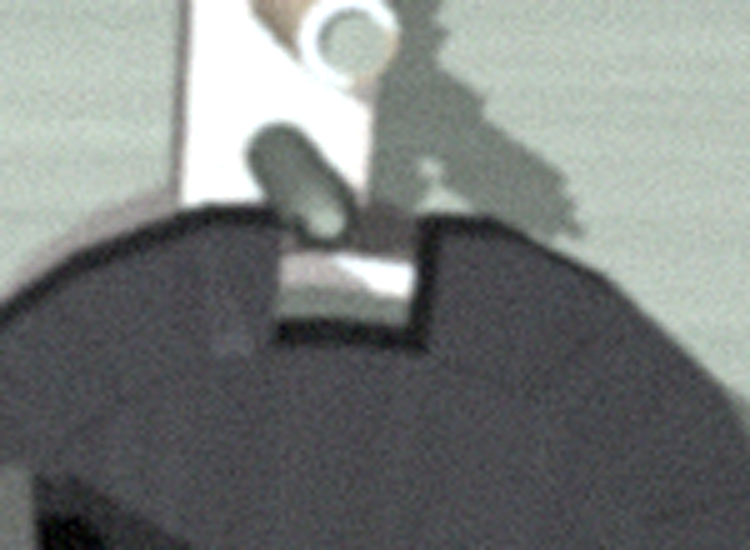

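The pin tip shows at crop (325,218), inside the notch mouth, whose edges are at x≈280 and 428. The igniter ring is at (347,40). I'll convert these to angles.

Run:
```python
from h import *
import pickle
s=pickle.load(open("w4.pkl","rb"));c=np.array([.5406,.0396])
def w(n,p,z):
  q=ray(s,(331+p[0]/5,154+p[1]/5),z)[:2];d=q-c;print(n,q.round(4),(np.hypot(*d)*1e3).round(1),np.degrees(np.arctan2(*d[::-1])).round(1));return q
w("pin",(325,218),.084);w("ign",(347,40),.089)
o=(w("oL",(282,215),.093)+w("oR",(431,220),.093))/2
i=(w("iL",(277,344),.093)+w("iR",(424,350),.093))/2
for m in(o,i,(o+i)/2):
  d=m-c;print(np.hypot(*d)*1e3,np.degrees(np.arctan2(*d[::-1])))
d=o-i;print("axis",np.degrees(np.arctan2(*d[::-1])))
a=[];
for f in(118,120,121,122,123,124):
  a=np.radians(f);r=np.array([np.cos(a),np.sin(a)]);n=np.array([-r[1],r[0]])
  A,B=rel([*(c+.039*r-.016*n),.0985],f-90);print(f,A,B[1])
```

```text
pin [0.5801 0.061 ] 45.0 28.5
ign [0.5968 0.0704] 64.1 28.7
oL [0.5799 0.068 ] 48.5 35.9
oR [0.5862 0.0552] 48.2 18.9
iL [0.5684 0.0615] 35.4 38.2
iR [0.5747 0.0485] 35.2 14.7
47.792144637975014 27.42148866381296
34.585273842514276 26.447538572864048
41.187259784722684 27.012588016803726
axis 29.96923640806308
118 [ 0.1  0.3 -0.3] 0.3
120 [-0.4  0.3 -1.7] -1.7
121 [-0.7  0.3 -2.4] -2.7
122 [-0.9  0.3 -3.1] -3.7
123 [-1.1  0.3 -3.8] -4.7
124 [-1.3  0.3 -4.5] -5.7
```

Pin at 28.5° and notch at about 27.2°, against a tolerance of ±4.4°. I'll nudge 1° further, back off, rise and go above the pad.

```bash
python3 -m inch '[-0.2,0.3,-1,0,-1,0,-0.2,0.3,-1,0,-1,0,-0.2,0.3,-1,0,-1,0,0,0,3,0,0,0,0,0,7,0,0,0,0,-10,7,0,0,0,0,-30,7,0,0,0,0,-50,7,0,0,0,0,-50,7,0,0,0]'
python3 - <<'E'
from h import *
import pickle
for y in(28,):print(rel([.5406,.0396,.150],y),rel([.5406,.0396,.098],y))
s=env.snapshot("wrist");pickle.dump(s,open("w5.pkl","wb"))
x,y=proj(s,[[.575,.055,.093]])[0].astype(int)-[75,55];x=max(x,0);y=max(y,0);print(x,y)
cv2.imwrite("pics/w5.png",cv2.convertScaleAbs(cv2.resize(s["color"][y:y+110,x:x+150],None,fx=5,fy=5,interpolation=cv2.INTER_CUBIC),alpha=1.8))
E
```

```text
time_s: 6.6
position: [0.5451, 0.0856, 0.1519]
ee_rot: [0.608, -0.606, 0.362, -0.364]
wrist_force: [0.2, -0.2, 0.3]
opening: 0.0
(array([ 38.4,   1.9, -25.8]), array([-0.3,  0.3,  0.1])) (array([ 38.4,  53.9, -26. ]), array([-0.3,  0.3,  0.1]))
307 147
```

View pics/w5.png

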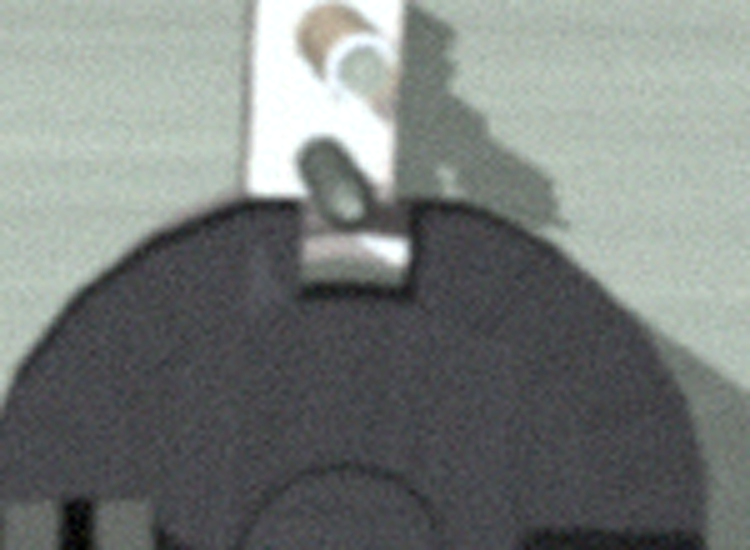

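The pin tip is at (350,208) in the notch (edges x≈299 and 414). The pad's arc tops out at (347,463). I'll move above the pad and work out the angles.

```bash
python3 -m inch '[13,0,-9,0,0,0,26,0,-18,0,0,0,38.4,0,-26,0,0,0,38.4,0,-26,0,0,0]'
python3 - <<'E'
from h import *
import pickle
s=pickle.load(open("w5.pkl","rb"));c=np.array([.5406,.0396])
W=lambda p,z:ray(s,(307+p[0]/5,147+p[1]/5),z)[:2]
def pr(n,q): d=q-c;print(n,q.round(4),(np.hypot(*d)*1e3).round(1),np.degrees(np.arctan2(*d[::-1])).round(1))
pr("pin",W((350,208),.084));pr("ign",W((362,68),.089))
o=[W((301,200),.093),W((415,203),.093)];i=[W((297,296),.093),W((412,298),.093)]
for k in o+i: pr("e",k)
pr("o",sum(o)/2);pr("i",sum(i)/2)
p=np.array([W(q,.0955) for q in((347,463),(248,525),(440,525))]);print("pad circle",cv2.minEnclosingCircle(p.astype(np.float32)))
A=np.c_[2*p,np.ones(3)];x=np.linalg.solve(A,(p**2).sum(1));print(x[:2],np.sqrt(x[2]+x[:2]@x[:2]))
print(rel([*c,.0985],28.5),env.read_state()["wrist_force"])
E
```

```text
time_s: 7.15
position: [0.539, 0.0361, 0.1499]
ee_rot: [0.606, -0.606, 0.364, -0.364]
wrist_force: [-0.1, -0.0, -0.6]
opening: 0.001
pin [0.5798 0.0605] 44.4 28.1
ign [0.5971 0.0702] 64.2 28.4
e [0.5791 0.0692] 48.6 37.5
e [0.5857 0.0561] 48.0 20.1
e [0.5678 0.063 ] 35.9 40.8
e [0.5746 0.0497] 35.5 16.5
o [0.5824 0.0626] 47.7 28.8
i [0.5712 0.0564] 34.9 28.7
pad circle ((0.5433370471000671, 0.04168195649981499), 0.013017413206398487)
[0.53923146 0.03948343] 0.013731298489994059
(array([-2.3, 51.4,  3. ]), array([-0. , -0.5,  0. ])) [-0.10017546 -0.0132005  -0.64147028]
```

The notch is at 28.75° and the pin at 28.1°, so they're aligned within 0.5 mm. I'll descend to contact.

```bash
python3 -m inch '[-2.3,0,3,0,-0.5,0,-2.3,20,3,0,-0.5,0,-2.3,40,3,0,-0.5,0,-2.3,48,3,0,-0.5,0,-2.3,51,3,0,-0.5,0,-2.3,51,3,0,-0.5,0]'; python3 -c "
from h import *
print(rel([.5404,.0396,.0885],28.5))"
```

```text
time_s: 7.9
position: [0.5407, 0.0398, 0.0988]
ee_rot: [0.608, -0.608, 0.361, -0.362]
wrist_force: [0.0, -0.3, 0.4]
opening: 0.001
(array([ 0. , 10.3, -0.3]), array([-0.,  0.,  0.]))
```

```bash
python3 -m inch '[0,2,0,0,0,0,0,3,0,0,0,0,0,4,0,0,0,0,0,5,0,0,0,0,0,6,0,0,0,0,0,7,0,0,0,0,0,8,0,0,0,0,0,9,0,0,0,0,0,10,0,0,0,0,0,10,0,0,0,0]'
```

```text
time_s: 9.15
position: [0.541, 0.0397, 0.0897]
ee_rot: [-0.608, 0.608, -0.361, 0.362]
wrist_force: [-1.0, -0.5, 4.9]
opening: -0.001
```

```bash
python3 -m inch '[0,1,0,0,0,0,0,1.5,0,0,0,0,0,2,0,0,0,0,0,2.5,0,0,0,0,0,3,0,0,0,0,0,3,0,0,0,0]'
```

```text
time_s: 9.9
position: [0.541, 0.0397, 0.0886]
ee_rot: [-0.607, 0.608, -0.361, 0.362]
wrist_force: [-4.8, 0.2, 11.8]
opening: -0.002
```

```bash
python3 -m inch '[0,1,0,0,0,0,0,2,0,0,0,0,0,3,0,0,0,0,0,3,0,0,0,0]'; python3 -m inch '[0,-2,0,0,0,0,0,-5,0,0,0,0,0,-20,0,0,0,0,0,-60,0,0,0,0,-60,-90,-40,0,0,0,-110,-120,-70,0,0,0,-110,-120,-70,0,0,0,-110,-120,-70,0,0,0]'
python3 - <<'E'
from h import *
import pickle
v=[]
for n in("wrist","side"):
  s=env.snapshot(n);pickle.dump(s,open(n+"6.pkl","wb"))
  x,y=np.clip(proj(s,[[.545,.045,.09]])[0].astype(int)-[50 if n=="wrist" else 30]*2,0,600);w=110 if n=="wrist" else 60;print(n,x,y)
  v.append(cv2.resize(s["color"][y:y+w,x:x+w],(400,400),interpolation=cv2.INTER_CUBIC))
cv2.imwrite("pics/f6.png",cv2.convertScaleAbs(np.hstack(v),alpha=1.8))
E
```

```text
time_s: 10.4
position: [0.5411, 0.0397, 0.0886]
ee_rot: [-0.606, 0.609, -0.361, 0.362]
wrist_force: [-7.3, -1.9, 19.3]
opening: -0.002
time_s: 11.4
position: [0.427, 0.1044, 0.2095]
ee_rot: [-0.606, 0.61, -0.359, 0.363]
wrist_force: [0.2, -0.9, 0.4]
opening: 0.002
wrist 410 49
side 301 183
```

View pics/f6.png

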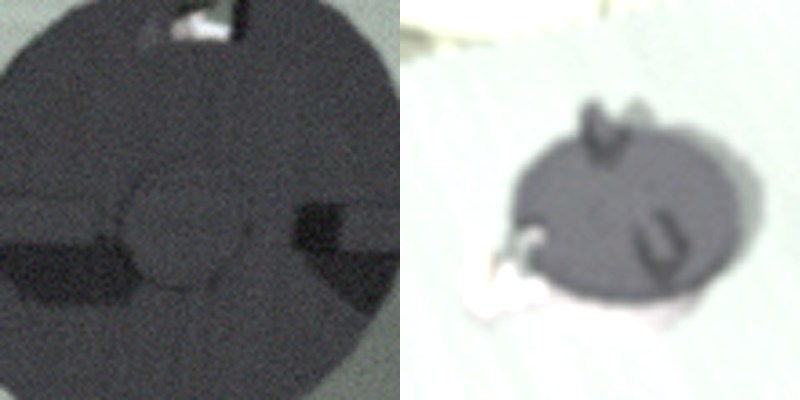

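The cap looks level, with the pin in the notch. One last check is the rim diameter and centre, rectified at the seated height.

Run:
```python
from h import *
import pickle
s=pickle.load(open("wrist6.pkl","rb"));c=(.5406,.0396)
im=capfit(s,c,.086);cv2.imwrite("pics/r6.png",cv2.convertScaleAbs(im,alpha=1.8,beta=10))
for f,z,g in(("wrist6",.086,c),("wrist6",.093,c),("w1",.093,c),("w1",.086,c)):
  im=capfit(pickle.load(open(f+".pkl","rb")),g,z)
  m=(cv2.GaussianBlur(im,(0,0),3).max(2)<70).astype(np.uint8)
  k=max(cv2.findContours(m,0,1)[0],key=cv2.contourArea)
  print(f,z,cv2.fitEllipse(cv2.convexHull(k)))
```

```text
wrist6 0.086 ((322.9046630859375, 308.8846130371094), (415.633544921875, 550.826904296875), 117.18889617919922)
wrist6 0.093 ((316.8995666503906, 315.3567199707031), (403.1360168457031, 545.4505004882812), 113.24903869628906)
w1 0.093 ((363.8435363769531, 301.56939697265625), (453.45263671875, 566.7479858398438), 109.54540252685547)
w1 0.086 ((357.33258056640625, 301.11126708984375), (465.61761474609375, 573.8303833007812), 109.3791275024414)
```

View pics/r6.png

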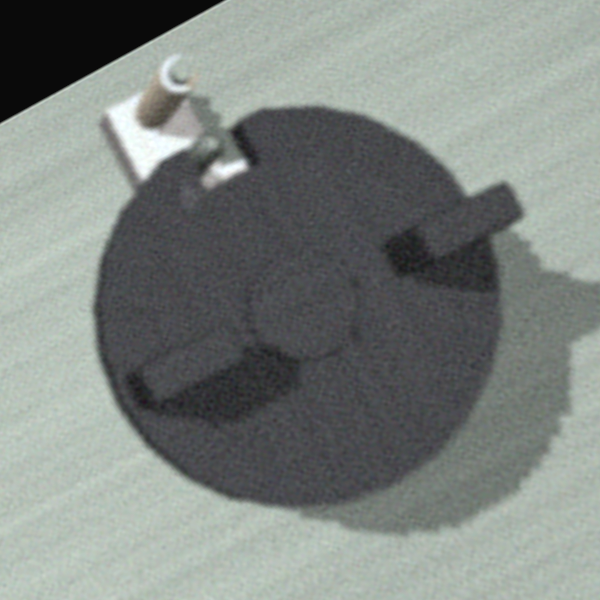

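Rectified at the seated height (86 mm), the rim spans about 404 x 402 px, a round 100 mm, with the pin in the notch at (207,150). The automatic ellipse fit picked up shadows, so I'm ignoring it. The fingertip stopped at 88.6 mm (expected 88.5), so I'll hand in.

```bash
python3 -c "
from rig import env
print(env.hand_in(),env.read_state()['time_s'])"
```

```text
the job is handed in; nothing more can be done
the job is handed in; nothing more can be done
```

The burner cap is turned so its notch is over the pin, pressed fully home and level, and the arm is clear. The job was handed in at about 11.5 s of the 54 s allowed.

- **Turning:** I pushed the left fin with the closed fingertip and turned the cap about 67° anticlockwise. Before pressing, the notch measured 28.75° and the pin 28.1°, about 0.5 mm apart against 3.5 mm of play.
- **Pressing:** I pressed the pad straight down. The fingertip stopped at 88.6 mm (seated height is 88.5 mm) and stayed there as the force rose from about 12 to 19 N.
- **Last picture:** Read by eye at the seated height, the rim is round and about 100 mm across, with the pin inside the notch.
- **Checks that failed or weren't made:** An automatic ellipse fit of the rim was thrown off by shadows, so I didn't use it. I made no separate check of the other objects on the ledge; the arm passed well clear of them.

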